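Stack the bearing and red spacer on the fork shaft

ROBOT

A 7-joint arm with a two-finger parallel gripper is mounted at the origin on the work surface. World frame = base frame: x ahead of the robot, y to its left, z up, the work surface at z = 0. Lengths are in m, angles in rad, forces in N, time in s.
With the tool pointing down it reaches from about 0.4 to 0.875 m from the base axis. Payload 19.3 kg.
Tool frame: the origin (TCP) lies at the very end of the fingers, on their centre line; the grasp point (between the pads) lies 19 mm behind it; z points along the fingers, y is the direction in which the jaws open and shut (so a half turn about z gives the same grasp; the last joint's range is limited). The gripper opens to 85 mm and grips with 20 to 120 N. Pads are 22 mm wide; open, the fingers measure 114 mm over their backs; the gripper's body (76 mm by 85 mm) begins 54 mm behind the grasp point. The pads swing forward as they close: fully open they stand 13 mm farther back than shut.
Start: joints at [-1.358, 0.521, -0.036, 1.599, 0.021, 1.021, -0.113], TCP at [0.174, 0.6, 0.231] pointing down, gripper open.
Joint ranges: [-2.91, 2.91], [-0.3, 2.13], [-1.5, 1.42], [0.17, 2.43], [-1.26, 4.41], [0.16, 1.93], [-2.52, 2.52]. Speed limits (rad/s): [1.89, 1.89, 2.39, 2.39, 3.01, 3.01, 3.01].

INTERFACE

Orientations are given as [roll, pitch, yaw] about the fixed x, y, z axes, in that order (R = Rz(yaw) Ry(pitch) Rx(roll)).
In Python, from workcell import bot, grab_frame, calibration, workorder gives the robot as it stands.
- The arm moves only by the tool move_arm, never from a script. Its arguments are lists of equal length, an entry for each row: "jaw": the closure in counts, from 0 (fully open) to 255 (shut); "dp": the shift along the tool's x, y, z in units of 800 mm (1.0 is 800 mm), a list of three; "rotation": the turn, a rotation vector about the tool's x, y, z in units of pi rad (1.0 is pi rad), a list of three. In form: {"jaw": [jaw, ...], "dp": [[dx, dy, dz], ...], "rotation": [[rx, ry, rz], ...]}. A call has 1 to 10 rows; each row shifts and turns the commanded pose from where the row before left it, along the tool's axes as they then stand; what a row does not reach is not made up. A row lasts 1/8 s, in which the tool goes at most 62.5 mm and 10.7 degrees, less where a joint would pass 70% of its speed; a pose out of reach is approached as far as the arm can. A call with a number of a shift or a turn outside -1 to 1 is refused whole. A call with a gripper value outside its range is refused whole. The fingers move at their own pace and stop on an object; "squeeze" is the grip in N (left out, the last holds). Time passes only in rows, so rows that do not move let the fingers close. It gives the time, the measured TCP pose, the force and the opening at its end, in the units of the state.
- bot.observe(): the state, without advancing time (a new reading comes with each control period).
- grab_frame(name): name is "scene" or "side" or "wrist"; returns the picture (400x640x3 uint8, blue, green, red); there is no depth.
- calibration(name): a dict with "camera_matrix" (3x3 intrinsics, pixels), "T" (4x4, takes a point from camera to world coordinates). Camera axes: x right, y down, z forward; pixel columns grow to the right and rows downward; lengths in m; the calibration is good to about 2 mm. A picture is of the moment at which its call begins: read the wrist's pose just before it. calibration takes no time and is no camera call; for the wrist camera it gives the pose at the moment of the call.
- workorder.job_done(): hands the job in, once; it reports no verdict.
The state is a dict: "clock": time; "qpos": joint angles; "qd": joint speeds; "joint_efforts": joint torques, N m; "position": TCP position; "tool_rot": TCP orientation; "force": force on the tool from outside, world axes, zero at the start; "moment": the same for the moment, N m; "grip_width": finger opening in m.
Only numpy, scipy, OpenCV 4.12 (cv2) and the standard library are available. Lean on these libraries where they do the work, as an engineer would, in place of code of your own. Each camera call takes 0.05 s, during which the arm holds its last target. There are 200 camera calls.

TASK

In the bike workshop, get the upright fork shaft ready for its locknut: put the steel bearing over the shaft first, all the way down on its seat, then put the red spacer over the shaft so that it lies flat on the bearing. Leave the black locknut lying where it is on the bench; it goes on later.

Things in the scene. Friction and masses are not known exactly. Their poses are not given: they have to be found in the camera images.
- shaft_seat (a point): Centre of the flat dark-steel seat (50 mm across, 60 mm above the bench) at the foot of an upright aluminium shaft, z along it. Shaft: 28.6 mm thick for 42 mm above the seat, then a nose tapering to 6 mm at the tip, 60 mm above the seat. Fixed in a stand on a green plate, 110 x 110 x 12 mm. A ring released with the shaft in its bore slides down freely.
- bearing: Bare steel ring bearing lying flat on the bench: 54 mm outside diameter, 40 mm bore, 16 mm high, with a circle of small dark balls showing on its top face. About 110 g. Origin at the centre of its underside, z up along the bore.
- red_spacer: Plain red ring lying flat on the bench: 54 mm outside diameter, 40 mm bore, 22 mm high. About 50 g. Origin at the centre of its underside, z up along the bore. (A blue spacer of the same size also lies on the bench and is not wanted.)
- locknut: Black notched locknut lying flat on the bench, about 55 mm across, 32 mm bore, 16 mm high. Origin at the centre of its underside. To be left where it is.
There are look-alikes about, which are no part of the job. Leave any purple or turquoise look-alike of the bearing alone. There is more than one size of the red_spacer; the one meant has the size given above.

How it is judged:
By the outcome, as a careful person would: the job done as asked, in the order asked, and still so for the second after the job is handed in, with the robot touching nothing.
It also fails if it takes over 58 s, if anything falls off the work surface, if the arm or the gripper's body presses on something with over 40 N, if the wrist force passes 120 N, or if a joint passes its speed limit or range.

## Working session

There is one attempt and no reset: what is moved stays moved. The work goes in short steps, Python scripts to look and compute and a tool call to move; the robot and the scene stay as the last step left them, time stands still between calls to the robot, and variables do not carry over. Pictures are saved under pics/ and viewed, about 8 in all and at most 12, crops included, and the job is handed in when it is done.

Besides the shell and the picture viewer there is one more tool, called after "Call:" as name(argument=value, ...) on one line, values as JSON. move_arm: Moves the arm, as the interface text tells. Shifts and turns lie within -1 to 1; 1 stands for 800 mm of shift or pi rad of turn. Its arguments: {"type":"object","properties":{"jaw":{"type":"array","items":{"type":"number"}},"dp":{"type":"array","items":{"type":"array","items":{"type":"number","minimum":-1,"maximum":1}}},"rotation":{"type":"array","items":{"type":"array","items":{"type":"number","minimum":-1,"maximum":1}}},"squeeze":{"type":"number"}},"required":["jaw","dp","rotation"]}

```bash
mkdir -p pics; ls; cat > h.py <<'E'
import numpy as np, cv2
from workcell import bot, grab_frame, calibration, workorder
def ray(name_or_cal,u,v,z):
    c=calibration(name_or_cal) if isinstance(name_or_cal,str) else name_or_cal
    K=np.array(c["camera_matrix"]);T=np.array(c["T"])
    d=T[:3,:3]@np.linalg.solve(K,[u,v,1.]);o=T[:3,3]
    return o+d*(z-o[2])/d[2]
def proj(c,p):
    K=np.array(c["camera_matrix"]);T=np.array(c["T"])
    q=K@(T[:3,:3].T@(np.array(p)-T[:3,3]));return q[:2]/q[2]
E
python3 - <<'E'
from h import *
s=bot.observe();print({k:np.round(v,3) for k,v in s.items()})
for n in("scene","side"):
    im=grab_frame(n);cv2.imwrite(f"pics/{n}0.png",im)
    c=calibration(n);print(n,np.round(c["T"],3).tolist(),np.round(c["camera_matrix"],1).tolist())
E
```

```text
pics
{'clock': np.float64(0.0), 'qpos': array([-1.358,  0.522, -0.036,  1.6  ,  0.021,  1.021, -0.113]), 'qd': array([-0.003,  0.002,  0.   , -0.002,  0.   , -0.   ,  0.001]), 'joint_efforts': array([ 1.0000e-03, -9.2711e+01,  1.9800e+00, -3.6993e+01,  1.8000e-02,
        8.0000e-03,  0.0000e+00]), 'position': array([0.174, 0.6  , 0.231]), 'tool_rot': array([-3.141,  0.   ,  2.859]), 'force': array([-0.132, -0.432,  0.874]), 'moment': array([-0.03 ,  0.   ,  0.011]), 'grip_width': np.float64(0.085)}
scene [[0.455, 0.599, -0.659, 0.966], [0.89, -0.298, 0.344, -0.198], [0.01, -0.743, -0.669, 0.511], [0.0, 0.0, 0.0, 1.0]] [[380.0, 0.0, 325.2], [0.0, 380.0, 198.3], [0.0, 0.0, 1.0]]
side [[0.871, -0.263, 0.416, 0.19], [-0.492, -0.491, 0.719, -0.609], [0.015, -0.831, -0.557, 0.545], [0.0, 0.0, 0.0, 1.0]] [[403.4, 0.0, 315.5], [0.0, 403.4, 190.8], [0.0, 0.0, 1.0]]
```

View pics/scene0.png

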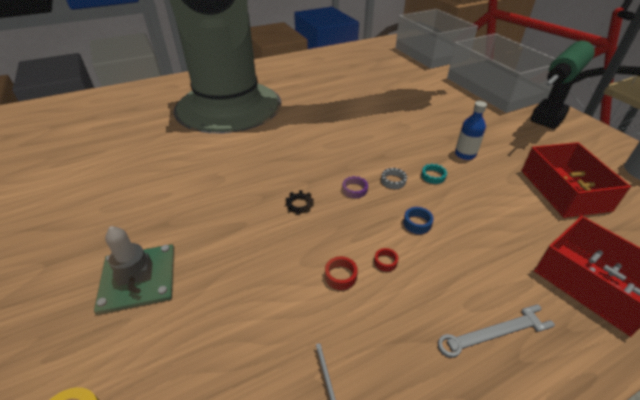

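View pics/side0.png

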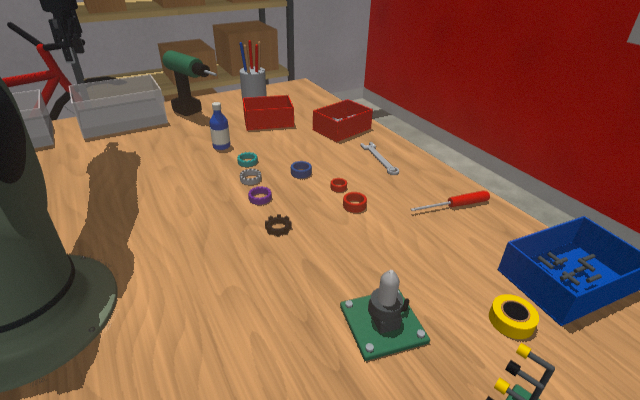

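The scene view shows a steel ring at (394,178), with purple (355,187) and turquoise (433,173) look-alikes. It also shows red rings at (341,272) large and (386,259) small, a blue ring at (418,220), the locknut at (300,202), and the shaft tip at (117,230). In the side view the steel ring is at (250,177), the red rings are at (355,202) and (339,185), and the shaft tip is at (391,271). Next I'll measure them and crop.

```bash
cat > m.py <<'E'
from h import *
I={n:cv2.imread(f"pics/{n}0.png") for n in("scene","side")}
def meas(n,seed,kind,h):
    im=I[n];hsv=cv2.cvtColor(im,cv2.COLOR_BGR2HSV).astype(int);H,S,V=hsv[...,0],hsv[...,1],hsv[...,2]
    m={'red':((H<6)|(H>172))&(S>140),'grey':(S<60),'blue':(H>95)&(H<125)&(S>110),'black':V<60}[kind]
    m=m.astype(np.uint8);w=np.zeros_like(m);cv2.circle(w,seed,24,1,-1);m*=w
    if kind=='grey':m=cv2.morphologyEx(m,cv2.MORPH_CLOSE,np.ones((3,3)))
    cs,_=cv2.findContours(m,cv2.RETR_EXTERNAL,cv2.CHAIN_APPROX_NONE);c=max(cs,key=cv2.contourArea)
    hull=cv2.convexHull(c)[:,0];x,y,ww,hh=cv2.boundingRect(hull)
    # width via left/right extremes at mid height
    P=ray(n,x+ww/2-.5,y+hh/2-.5,h/2);L=ray(n,x,y+hh/2,h/2);R=ray(n,x+ww-1,y+hh/2,h/2)
    print(n,kind,(x,y,ww,hh),np.round(P,4),"width mm",round(1e3*np.linalg.norm(R-L)*ww/(ww-1),1))
for n,s,k,h in [("scene",(394,178),'grey',.016),("side",(250,177),'grey',.016),("scene",(341,272),'red',.022),("side",(355,202),'red',.022),("scene",(386,259),'red',.022),("side",(339,185),'red',.022),("scene",(418,220),'blue',.022),("scene",(300,202),'black',.016),("side",(278,225),'black',.016)]: meas(n,s,k,h)
# shaft tip triangulation
def line(n,u,v):
    a=ray(n,u,v,0.);b=ray(n,u,v,.2);return a,b-a
(a,d),(b,e)=line("scene",116,228),line("side",391,269)
t=np.linalg.lstsq(np.c_[d,-e],b-a,rcond=None)[0];print("tip",a+d*t[0],b+e*t[1])
cr=cv2.resize(I["scene"][150:310,280:450],None,fx=3,fy=3,interpolation=cv2.INTER_CUBIC)[:480]
c2=cv2.resize(I["side"][255:365,330:440],None,fx=2.6,fy=2.6,interpolation=cv2.INTER_CUBIC)
out=np.zeros((480,510+286,3),np.uint8);out[:,:510]=cr;out[:286,510:]=c2;cv2.imwrite("pics/crop1.png",out)
E
python3 m.py
```

```text
scene grey (381, 168, 26, 21) [0.4781 0.2187 0.008 ] width mm 54.9
side grey (240, 166, 21, 19) [0.4808 0.225  0.008 ] width mm 52.7
scene red (326, 257, 31, 33) [ 6.458e-01 -2.000e-04  1.100e-02] width mm 50.1
side red (344, 192, 23, 20) [ 6.475e-01 -6.000e-04  1.100e-02] width mm 52.8
scene red (375, 249, 23, 22) [0.6553 0.0804 0.011 ] width mm 38.5
side red (331, 179, 16, 13) [0.6511 0.0762 0.011 ] width mm 38.9
scene blue (405, 208, 27, 25) [0.6042 0.1858 0.011 ] width mm 50.2
scene black (287, 191, 25, 23) [0.4577 0.0097 0.008 ] width mm 48.8
side black (275, 228, 13, 8) [ 0.4539 -0.0139  0.008 ] width mm 26.9
tip [ 0.50437346 -0.28897171  0.11894518] [ 0.50567778 -0.29153337  0.11800185]
```

View pics/crop1.png

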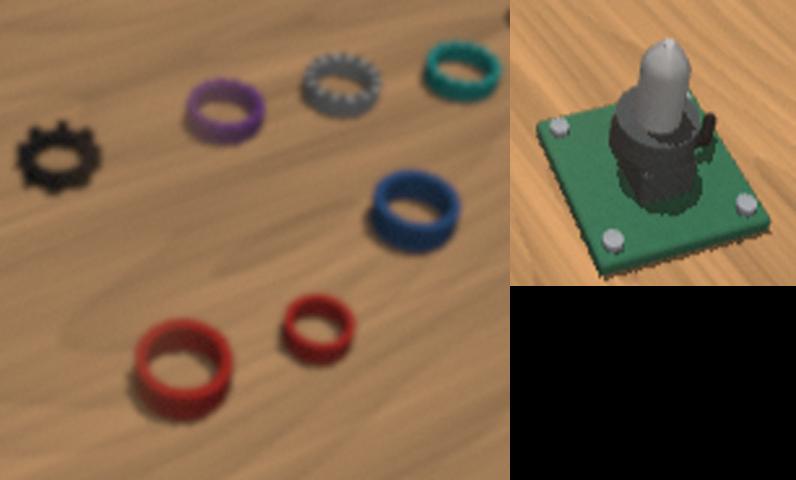

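The crop confirms the choices. The plain steel ring with dark balls at scene (394,178) measures about 54 mm and is the bearing. The large red ring at (341,272) measures about 51 mm (54 nominal) and is the spacer wanted; the one at (386,259) is only about 39 mm. Everything agrees between the two views to within a few mm, and the shaft tip comes out at 0.118 m against 0.12 nominal. Now I'll plan the approach.

```bash
cat >> h.py <<'E'
def R(): 
    from scipy.spatial.transform import Rotation as Ro
    return Ro.from_euler('xyz',bot.observe()["tool_rot"])
def delta(target,yaw=None):
    s=bot.observe();r=R();d=r.inv().apply(np.array(target)-s["position"])/.8
    print("pos",np.round(s["position"],4),"rot",np.round(s["tool_rot"],3),"t",s["clock"],"dp",np.round(d,4))
    if yaw is not None:
        dy=-(yaw-s["tool_rot"][2]);dy=(dy+np.pi/2)%np.pi-np.pi/2
        print("rz total",round(dy/np.pi,4))
E
python3 - <<'E'
from h import *
p=ray("scene",355,187,.008);t=ray("scene",433,173,.008);print(p,t,ray("scene",467,156,0))
d=(t-p)[:2];g=np.array([-d[1],d[0]])/np.linalg.norm(d);yaw=np.arctan2(g[0],-g[1]);print("grip dir",g,"yaw",yaw)
delta([.479,.222,.16],yaw)
E
```

```text
[0.46728312 0.130987   0.008     ] [0.50175856 0.30469053 0.008     ] [0.47897331 0.42415868 0.        ]
grip dir [-0.98086767  0.19467567] yaw -1.76672310841535
pos [0.1744 0.5999 0.2308] rot [-3.141  0.     2.859] t 0.1 dp [-0.4975 -0.3473  0.0889]
rz total 0.4724
```

Call:
move_arm(jaw=[0,0,0,0,0,0,0,0,0,0], dp=[[-0.05,-0.035,0],[-0.05,-0.035,0],[-0.05,-0.035,0],[-0.05,-0.035,0],[-0.05,-0.035,0],[-0.05,-0.035,0],[-0.05,-0.035,0],[-0.05,-0.035,0],[-0.05,-0.035,0],[-0.05,-0.035,0]], rotation=[[0,0,0],[0,0,0],[0,0,0],[0,0,0],[0,0,0],[0,0,0],[0,0,0],[0,0,0],[0,0,0],[0,0,0]], squeeze=40)

```text
clock: 1.35
position: [0.4811, 0.2183, 0.2312]
tool_rot: [-3.141, -0.0, 2.859]
force: [0.8, 1.3, -0.2]
grip_width: 0.0858
```

Call:
move_arm(jaw=[0,0,0,0,0,0,0,0,0,0], dp=[[0,0,0.009],[0,0,0.009],[0,0,0.009],[0,0,0.009],[0,0,0.009],[0,0,0.009],[0,0,0.009],[0,0,0.009],[0,0,0.009],[0,0,0.009]], rotation=[[0,0,0.047],[0,0,0.047],[0,0,0.047],[0,0,0.047],[0,0,0.047],[0,0,0.047],[0,0,0.047],[0,0,0.047],[0,0,0.047],[0,0,0.047]])

```text
clock: 2.6
position: [0.4802, 0.2196, 0.1589]
tool_rot: [-3.141, 0.0, 1.377]
force: [-0.8, -0.1, 0.2]
grip_width: 0.0857
```

```bash
python3 - <<'E'
from h import *
delta([.479,.222,.16],-1.767);print(np.round(bot.observe()["qpos"],2))
c=calibration("wrist");im=grab_frame("wrist");cv2.imwrite("pics/w1.png",im);np.savez("w1.npz",**{k:c[k] for k in("camera_matrix","T")})
print(proj(c,[.479,.222,.016]),proj(c,[.479+.027,.222,.016]))
E
```

```text
pos [0.4802 0.2196 0.1589] rot [-3.141  0.     1.377] t 2.6 dp [ 0.0026 -0.0021 -0.0014]
rz total 0.0009
[-0.85  0.5   0.42  1.94 -0.29  0.76 -0.46]
[321.72817442 185.60638406] [354.25186908 179.4195031 ]
```

View pics/w1.png

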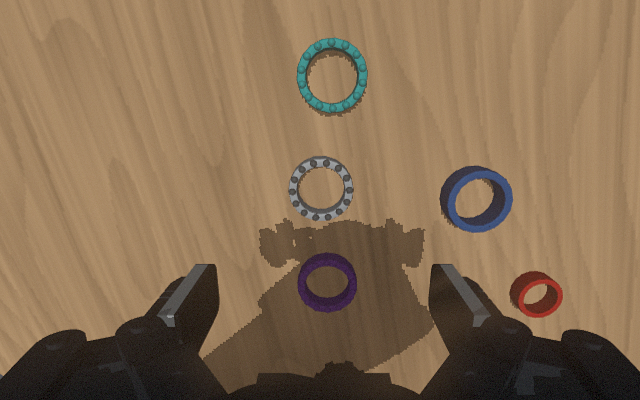

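The wrist view shows the bearing (balls on its top face) at (321,188), purple at (328,282) and teal at (332,76). The predicted bearing pixel was (322,186). I'll refine the centre, then descend.

```bash
python3 - <<'E'
from h import *
im=cv2.imread("pics/w1.png");c=dict(np.load("w1.npz"))
h=cv2.cvtColor(im,cv2.COLOR_BGR2HSV);m=((h[...,1]<60)&(h[...,2]>60)).astype(np.uint8)
w=np.zeros_like(m);cv2.circle(w,(321,188),45,1,-1);m=cv2.morphologyEx(m*w,cv2.MORPH_CLOSE,np.ones((7,7)))
cs,_=cv2.findContours(m,cv2.RETR_EXTERNAL,cv2.CHAIN_APPROX_NONE);k=max(cs,key=cv2.contourArea)
e=cv2.fitEllipse(cv2.convexHull(k));print(e)
P=ray(c,*e[0],.016);q=ray(c,e[0][0]+e[1][0]/2,e[0][1],.016);print(P,"diam",2*np.linalg.norm(q-P))
delta([P[0],P[1],.006])
E
```

```text
((320.3949279785156, 188.1913604736328), (64.16324615478516, 64.87833404541016), 13.02184009552002)
[0.47750375 0.22006823 0.016     ] diam 0.05263520009658349
pos [0.4799 0.2196 0.158 ] rot [-3.141e+00  1.000e-03  1.370e+00] t 2.65 dp [ 0.0003 -0.0028  0.1901]
```

Call:
move_arm(jaw=[0,0,0,0,0,0,0,0,0,0], dp=[[0,-0.0028,0.02],[0,0,0.025],[0,0,0.025],[0,0,0.025],[0,0,0.025],[0,0,0.025],[0,0,0.02],[0,0,0.015],[0,0,0.012],[0,0,0]], rotation=[[0,0,0],[0,0,0],[0,0,0],[0,0,0],[0,0,0],[0,0,0],[0,0,0],[0,0,0],[0,0,0],[0,0,0]])

```text
clock: 3.9
position: [0.478, 0.2199, 0.0053]
tool_rot: [-3.141, 0.0, 1.382]
force: [0.1, -0.3, 0.0]
grip_width: 0.0855
```

Call:
move_arm(jaw=[60,100,130,160,160,160,160,160], dp=[[0,0,0],[0,0,0],[0,0,0],[0,0,0],[0,0,0],[0,0,0],[0,0,0],[0,0,0]], rotation=[[0,0,0],[0,0,0],[0,0,0],[0,0,0],[0,0,0],[0,0,0],[0,0,0],[0,0,0]], squeeze=40)

```text
clock: 4.9
position: [0.4785, 0.2203, 0.0064]
tool_rot: [3.141, -0.001, 1.382]
force: [-2.3, -0.7, 8.2]
grip_width: 0.0511
```

The width reads 51 mm where 54 is expected, with an 8 N push in z. I'll lift slightly and look.

Call:
move_arm(jaw=[160,160,160,160,160,160], dp=[[0,0,-0.01],[0,0,-0.02],[0,0,-0.03],[0,0,-0.03],[0,0,-0.03],[0,0,0]], rotation=[[0,0,0],[0,0,0],[0,0,0],[0,0,0],[0,0,0],[0,0,0]])

```text
clock: 5.65
position: [0.479, 0.2206, 0.1039]
tool_rot: [3.139, -0.002, 1.382]
force: [-0.4, 0.1, -2.1]
grip_width: 0.0512
```

```bash
python3 - <<'E'
from h import *
s=bot.observe();print(s["position"],s["force"],s["grip_width"])
a=grab_frame("wrist");b=grab_frame("side")
u,v=proj(calibration("side"),s["position"]).astype(int);print(u,v)
b=cv2.resize(b[max(v-50,0):v+50,max(u-50,0):u+50],(400,400),interpolation=cv2.INTER_CUBIC)
cv2.imwrite("pics/g1.png",np.hstack([a[:,120:520],b]))
E
```

```text
[0.47898485 0.22059629 0.10391749] [-0.39049778  0.08637936 -2.07411606] 0.051151323652266344
246 141
```

View pics/g1.png

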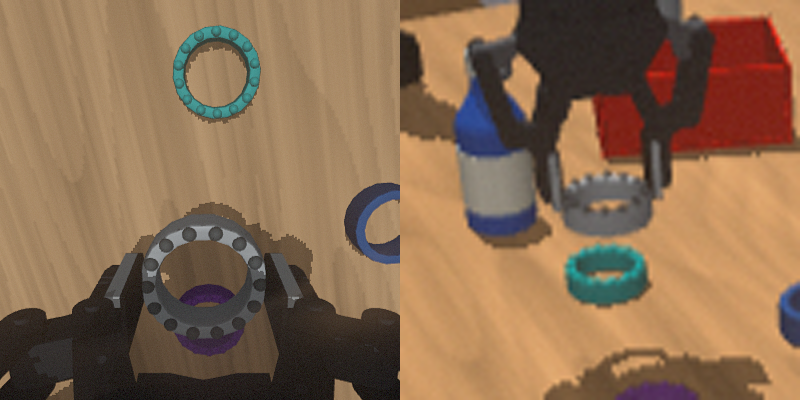

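The bearing is held level by its upper half (wrist crop centre (204,277)), nearly centred between the jaws, with its underside about 6 mm below the TCP. Next I'll carry it to a viewpoint short of the shaft.

Call:
move_arm(jaw=[160,160,160,160,160,160,160,160,160,160], dp=[[-0.058,0.0034,-0.03],[-0.058,0.0034,-0.03],[-0.058,0.0034,-0.03],[-0.058,0.0034,-0.03],[-0.058,0.0034,0],[-0.058,0.0034,0],[-0.058,0.0034,0],[-0.058,0.0034,0],[-0.058,0.0034,0],[-0.058,0.0034,0]], rotation=[[0,0,0],[0,0,0],[0,0,0],[0,0,0],[0,0,0],[0,0,0],[0,0,0],[0,0,0],[0,0,0],[0,0,0]])

```text
clock: 7.0
position: [0.4173, -0.2421, 0.1971]
tool_rot: [-3.141, -0.0, 1.382]
force: [1.6, -0.2, -0.9]
grip_width: 0.0511
```

Call:
move_arm(jaw=[160,160,160,160,160,160,160,160,160,160], dp=[[0,0,0],[0,0,0],[0,0,0],[0,0,0],[0,0,0],[0,0,0],[0,0,0],[0,0,0],[0,0,0],[0,0,0]], rotation=[[0,0,0.057],[0,0,0.057],[0,0,0.057],[0,0,0.057],[0,0,0.057],[0,0,0.057],[0,0,0.057],[0,0,0.057],[0,0,0.057],[0,0,0.057]])

```text
clock: 8.25
position: [0.4176, -0.2407, 0.1972]
tool_rot: [3.141, 0.001, -0.414]
force: [0.5, -0.3, -1.1]
grip_width: 0.0511
```

```bash
python3 - <<'E'
from h import *
delta([.418,-.241,.2],-.51);print(np.round(bot.observe()["qpos"],2))
c=calibration("wrist");im=grab_frame("wrist");cv2.imwrite("pics/w2.png",im);np.savez("w2.npz",**{k:c[k] for k in("camera_matrix","T")})
for z in (.12,.102,.06): print(z,proj(c,[.505,-.290,z]))
E
```

```text
pos [ 0.4176 -0.2407  0.1972] rot [ 3.141e+00  1.000e-03 -4.140e-01] t 8.25 dp [ 0.0006  0.0002 -0.0035]
rz total 0.0304
[-0.33  0.55  1.02  2.03 -0.61  0.9  -0.95]
0.12 [341.56439692  44.43376519]
0.102 [340.15829488  48.29478249]
0.06 [337.60148886  55.31551923]
```

View pics/w2.png

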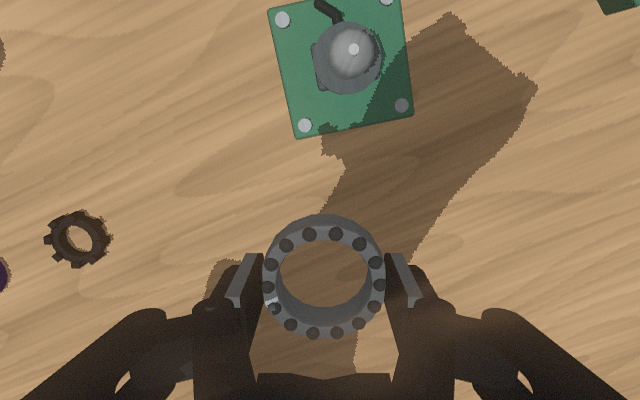

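The shaft tip's flat end shows at (354,49) and the dark seat disc at about (347,58), with the lever pointing up at (328,12). The two-view estimate is several mm off, so I'll refine it from this closer view.

```bash
python3 - <<'E'
from h import *
im=cv2.imread("pics/w2.png");c=dict(np.load("w2.npz"));g=cv2.cvtColor(im,cv2.COLOR_BGR2GRAY)
m=(g>165).astype(np.uint8);w=np.zeros_like(m);cv2.circle(w,(354,49),14,1,-1)
print("tip centroid",[round(x,1) for x in cv2.connectedComponentsWithStats(m*w)[3][1:].ravel()])
ys,xs=np.nonzero(m*w);P=ray(c,xs.mean(),ys.mean(),.12);print("tip",P)
h=cv2.cvtColor(im,cv2.COLOR_BGR2HSV);s=(h[...,1]<50).astype(np.uint8);w[:]=0;cv2.circle(w,(347,58),50,1,-1)
s=cv2.morphologyEx(s*w,cv2.MORPH_OPEN,np.ones((15,15)));cs,_=cv2.findContours(s,cv2.RETR_EXTERNAL,cv2.CHAIN_APPROX_NONE)
k=max(cs,key=cv2.contourArea);e=cv2.fitEllipse(k);print(e);(cx,cy),r=cv2.minEnclosingCircle(k)
print("seat",ray(c,*e[0],.06),ray(c,cx,cy,.06),"diam",2*np.linalg.norm(ray(c,cx+r,cy,.06)-ray(c,cx,cy,.06)))
# plate centre from the four bolts seen (opposite pairs)
for u,v in((282,19),(387,0),(305,125),(402,105)): print("bolt",ray(c,u,v,.014))
# held ring
m=((h[...,1]<60)).astype(np.uint8)
v=cv2.resize(im[0:150,250:450],None,fx=3,fy=3);cv2.imwrite("pics/w2c.png",v)
E
```

```text
tip centroid [np.float64(353.3), np.float64(48.7)]
tip [ 0.50028228 -0.29521185  0.12      ]
((346.0321960449219, 57.958412170410156), (68.17829895019531, 73.46910858154297), 14.791851997375488)
seat [ 0.5008942  -0.29490059  0.06      ] [ 0.50079649 -0.29354815  0.06      ] diam 0.056077183541740704
bolt [ 0.55223641 -0.26237877  0.014     ]
bolt [ 0.5305329  -0.34624393  0.014     ]
bolt [ 0.46699001 -0.24411424  0.014     ]
bolt [ 0.44839193 -0.32903736  0.014     ]
```

The tip, seat and bolt pattern agree to about 1 mm: the shaft axis is at (0.5005, −0.295). Moving above it.

Call:
move_arm(jaw=[160,160,160,160,160,160], dp=[[0.03,0.005,0],[0.03,0.005,0],[0.03,0.005,0],[0.032,0.005,0],[0,0,0],[0,0,0]], rotation=[[0,0,0],[0,0,0],[0,0,0],[0,0,0],[0,0,0],[0,0,0]])

```text
clock: 9.05
position: [0.5004, -0.2941, 0.1972]
tool_rot: [3.141, 0.001, -0.408]
force: [-0.1, -0.3, -1.0]
grip_width: 0.0511
```

```bash
python3 - <<'E'
from h import *
delta([.5005,-.295,.078]);print(np.round(bot.observe()["qpos"],2))
E
```

```text
pos [ 0.5004 -0.2941  0.1972] rot [ 3.141e+00  1.000e-03 -4.080e-01] t 9.05 dp [0.0007 0.0009 0.149 ]
[-0.17  0.69  0.94  1.79 -0.65  1.01 -0.95]
```

Call:
move_arm(jaw=[160,160,160,160,160,160,160,160,160], dp=[[0.0007,0.0009,0.02],[0,0,0.02],[0,0,0.02],[0,0,0.02],[0,0,0.02],[0,0,0.018],[0,0,0.016],[0,0,0.015],[0,0,0]], rotation=[[0,0,0],[0,0,0],[0,0,0],[0,0,0],[0,0,0],[0,0,0],[0,0,0],[0,0,0],[0,0,0]])

```text
clock: 10.18
position: [0.501, -0.295, 0.0777]
tool_rot: [3.142, 0.001, -0.409]
force: [0.3, -0.5, 0.1]
grip_width: 0.051
```

```bash
python3 - <<'E'
from h import *
s=bot.observe();print(s["position"],s["force"],s["grip_width"])
def crop(n,p):
    b=grab_frame(n);u,v=proj(calibration(n),p).astype(int);u=max(u,50);return cv2.resize(b[v-50:v+50,u-50:u+50],(400,400),interpolation=cv2.INTER_CUBIC)
cv2.imwrite("pics/g2.png",np.hstack([crop("scene",[.5,-.295,.08]),crop("side",[.5,-.295,.08])]))
E
```

```text
[ 0.50102724 -0.29503722  0.07774513] [ 0.26000389 -0.51403755  0.05913669] 0.05101606386561009
```

View pics/g2.png

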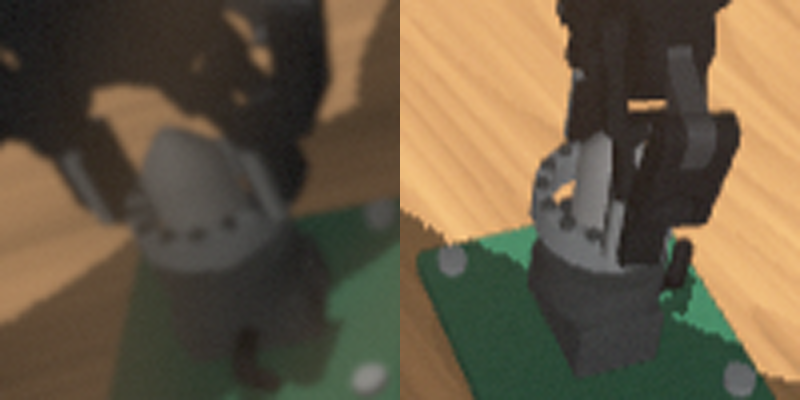

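The ring encircles the shaft just above the seat in both views, with no contact force. Releasing, then retreating straight up.

Call:
move_arm(jaw=[80,40,0,0,0], dp=[[0,0,0],[0,0,0],[0,0,0],[0,0,0],[0,0,0]], rotation=[[0,0,0],[0,0,0],[0,0,0],[0,0,0],[0,0,0]])

```text
clock: 10.9
position: [0.5014, -0.2951, 0.0785]
tool_rot: [3.142, -0.0, -0.409]
force: [0.1, -0.5, 0.5]
grip_width: 0.0854
```

Call:
move_arm(jaw=[0,0,0,0,0,0,0], dp=[[0,0,-0.01],[0,0,-0.03],[0,0,-0.03],[0,0,-0.03],[0,0,-0.03],[0,0,-0.03],[0,0,0]], rotation=[[0,0,0],[0,0,0],[0,0,0],[0,0,0],[0,0,0],[0,0,0],[0,0,0]])

```text
clock: 11.78
position: [0.5018, -0.2956, 0.2083]
tool_rot: [-3.142, -0.003, -0.409]
force: [0.7, 0.1, 0.2]
grip_width: 0.0854
```

```bash
python3 - <<'E'
from h import *
delta([.6465,-.06,.18],-.41);print(np.round(bot.observe()["qpos"],2))
def crop(n,p):
    b=grab_frame(n);u,v=proj(calibration(n),p).astype(int);u=max(u,50);return cv2.resize(b[v-50:v+50,u-50:u+50],(400,400),interpolation=cv2.INTER_CUBIC)
cv2.imwrite("pics/g3.png",np.hstack([crop("scene",[.5,-.295,.08]),crop("side",[.5,-.295,.08])]))
E
```

```text
pos [ 0.5018 -0.2956  0.2083] rot [-3.142e+00 -3.000e-03 -4.090e-01] t 11.775 dp [ 0.0489 -0.3421  0.0355]
rz total 0.0004
[-0.18  0.68  0.96  1.77 -0.64  1.03 -0.96]
```

View pics/g3.png

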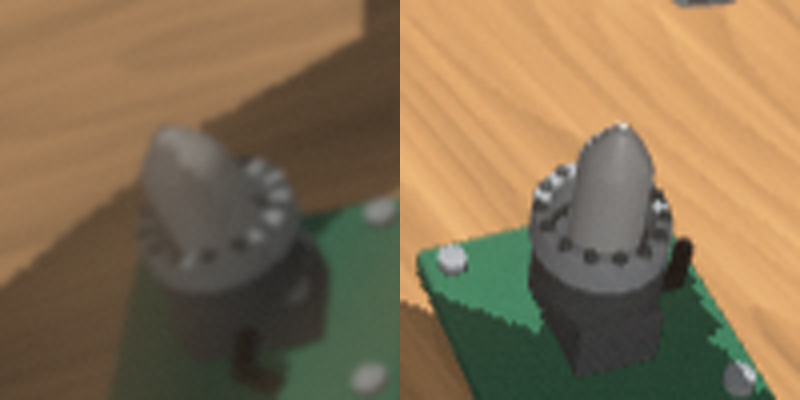

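The bearing lies flat on the seat in both views, with its underside flush on the dark seat all round. Next is the red spacer. I'll turn the wrist to yaw of about +1.2 so the fingers clear the small red ring.

Call:
move_arm(jaw=[0,0,0,0,0,0,0,0,0,0], dp=[[0.002,-0.041,0],[0.002,-0.041,0],[0.002,-0.041,0],[0.002,-0.041,0],[0.002,-0.041,0],[0.002,-0.041,0],[0.002,-0.041,0],[0.002,-0.041,0],[0.002,-0.041,0],[0.001,-0.041,0]], rotation=[[0,0,0],[0,0,0],[0,0,0],[0,0,0],[0,0,0],[0,0,0],[0,0,0],[0,0,0],[0,0,0],[0,0,0]])

```text
clock: 13.12
position: [0.6457, 0.0009, 0.2056]
tool_rot: [3.141, 0.001, -0.409]
force: [-0.4, -1.1, 0.8]
grip_width: 0.0853
```

Call:
move_arm(jaw=[0,0,0,0,0,0,0,0,0,0], dp=[[0,0,0.006],[0,0,0.006],[0,0,0.006],[0,0,0.006],[0,0,0.006],[0,0,0.006],[0,0,0.006],[0,0,0.006],[0,0,0.006],[0,0,0.006]], rotation=[[0,0,-0.051],[0,0,-0.051],[0,0,-0.051],[0,0,-0.051],[0,0,-0.051],[0,0,-0.051],[0,0,-0.051],[0,0,-0.051],[0,0,-0.051],[0,0,-0.051]])

```text
clock: 14.38
position: [0.6451, -0.0002, 0.1575]
tool_rot: [-3.14, 0.001, 1.199]
force: [0.2, -1.2, 0.1]
grip_width: 0.0856
```

```bash
python3 - <<'E'
from h import *
delta([.6465,0,.16],1.2);print(np.round(bot.observe()["qpos"],2))
c=calibration("wrist");im=grab_frame("wrist");cv2.imwrite("pics/w3.png",im)
h=cv2.cvtColor(im,cv2.COLOR_BGR2HSV);m=(((h[...,0]<6)|(h[...,0]>172))&(h[...,1]>140)).astype(np.uint8)
cs,_=cv2.findContours(m,cv2.RETR_EXTERNAL,cv2.CHAIN_APPROX_NONE)
for k in cs:
    if cv2.contourArea(k)<300: continue
    e=cv2.fitEllipse(cv2.convexHull(k));P=ray(c,*e[0],.011);q=ray(c,e[0][0]+e[1][0]/2,e[0][1],.011)
    print(np.round(e[0],1),np.round(e[1],1),P,"diam",2*np.linalg.norm(q-P))
# inner top rim: hole contours
print(proj(c,[.6465,0,.022]))
E
```

```text
pos [ 6.451e-01 -2.000e-04  1.575e-01] rot [-3.140e+00  1.000e-03  1.199e+00] t 14.375 dp [ 0.0008  0.0015 -0.0032]
rz total -0.0004
[-0.42  0.7   0.52  1.63 -0.41  0.93 -0.12]
[614.5 218.2] [ 32.7 100. ] [ 0.86528531 -0.11535852  0.011     ] diam 0.027756161576075328
[322.5 189.4] [64.1 65.9] [ 0.64313371 -0.00168065  0.011     ] diam 0.05327777865951304
[293.4  86.9] [51.9 54.9] [0.65189668 0.08201938 0.011     ] diam 0.03981130228145892
[325.5626485 189.5218295]
```

View pics/w3.png

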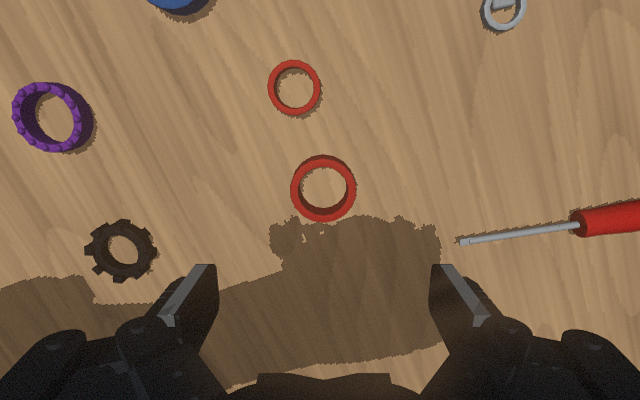

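The wrist view shows the wanted red ring at (322,189), diameter 53 mm, and the small red ring at (293,87), 40 mm. The fingers have free space left and right. Descending on the spacer.

Call:
move_arm(jaw=[0,0,0,0,0,0,0,0,0,0], dp=[[0.001,-0.0015,0.02],[0,0,0.025],[0,0,0.025],[0,0,0.025],[0,0,0.025],[0,0,0.022],[0,0,0.018],[0,0,0.015],[0,0,0.012],[0,0,0]], rotation=[[0,0,0],[0,0,0],[0,0,0],[0,0,0],[0,0,0],[0,0,0],[0,0,0],[0,0,0],[0,0,0],[0,0,0]])

```text
clock: 15.68
position: [0.6445, 0.001, 0.0084]
tool_rot: [-3.141, 0.0, 1.194]
force: [0.6, 0.5, 0.1]
grip_width: 0.0852
```

Call:
move_arm(jaw=[60,100,130,160,160,160,160,160], dp=[[0,0,0],[0,0,0],[0,0,0],[0,0,0],[0,0,0],[0,0,0],[0,0,0],[0,0,0]], rotation=[[0,0,0],[0,0,0],[0,0,0],[0,0,0],[0,0,0],[0,0,0],[0,0,0],[0,0,0]], squeeze=40)

```text
clock: 16.68
position: [0.6451, 0.001, 0.0098]
tool_rot: [3.141, -0.001, 1.194]
force: [-3.5, -0.4, 10.1]
grip_width: 0.0514
```

Call:
move_arm(jaw=[160,160,160,160,160,160,160,160,160], dp=[[0,0,-0.01],[0,0,-0.03],[0,0,-0.03],[0,0,-0.03],[0,0,-0.03],[0,0,-0.03],[0,0,-0.03],[0,0,-0.03],[0,0,0]], rotation=[[0,0,0],[0,0,0],[0,0,0],[0,0,0],[0,0,0],[0,0,0],[0,0,0],[0,0,0],[0,0,0]])

```text
clock: 17.8
position: [0.6456, 0.001, 0.187]
tool_rot: [3.139, -0.001, 1.194]
force: [-0.1, -0.2, -1.0]
grip_width: 0.0514
```

```bash
python3 - <<'E'
from h import *
delta([.5005,-.295,.2],1.2);print(np.round(bot.observe()["qpos"],2))
im=grab_frame("wrist");b=grab_frame("scene");p=bot.observe()["position"];u,v=proj(calibration("scene"),p).astype(int)
b=cv2.resize(b[max(v-50,0):max(v-50,0)+100,u-50:u+50],(400,400),interpolation=cv2.INTER_CUBIC)
cv2.imwrite("pics/g4.png",np.hstack([im[:,120:520],b]))
E
```

```text
pos [0.6456 0.001  0.187 ] rot [ 3.139e+00 -1.000e-03  1.194e+00] t 17.8 dp [-0.4107 -0.0323 -0.017 ]
rz total -0.002
[-0.44  0.66  0.54  1.61 -0.4   0.98 -0.14]
```

View pics/g4.png

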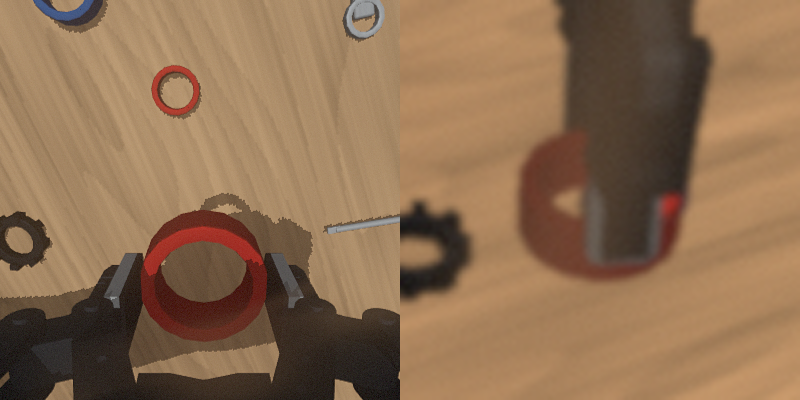

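The spacer is held level, centred at wrist crop (204,275), with its underside about 9 mm below the TCP. Carrying it over to the shaft.

Call:
move_arm(jaw=[160,160,160,160,160,160,160,160,160,160], dp=[[-0.05,-0.004,0],[-0.052,-0.004,0],[-0.052,-0.004,0],[-0.052,-0.004,0],[-0.052,-0.004,0],[-0.052,-0.004,0],[-0.052,-0.004,0],[-0.049,-0.004,0],[0,0,0],[0,0,0]], rotation=[[0,0,0],[0,0,0],[0,0,0],[0,0,0],[0,0,0],[0,0,0],[0,0,0],[0,0,0],[0,0,0],[0,0,0]])

```text
clock: 19.15
position: [0.4999, -0.2946, 0.1843]
tool_rot: [-3.141, -0.0, 1.194]
force: [-0.3, 0.7, -0.6]
grip_width: 0.0511
```

```bash
python3 - <<'E'
from h import *
delta([.5005,-.295,.095]);s=bot.observe();print(np.round(s["qpos"],2),s["force"],s["grip_width"])
E
```

```text
pos [ 0.4999 -0.2946  0.1843] rot [-3.141 -0.     1.194] t 19.15 dp [-0.0002  0.001   0.1116]
[ 0.06  0.57  0.55  1.79 -0.37  0.89  0.39] [-0.33726222  0.65779384 -0.577229  ] 0.051148470797658455
```

Call:
move_arm(jaw=[160,160,160,160,160,160,160,160], dp=[[0,0.001,0.018],[0,0,0.02],[0,0,0.02],[0,0,0.018],[0,0,0.015],[0,0,0.012],[0,0,0.008],[0,0,0]], rotation=[[0,0,0],[0,0,0],[0,0,0],[0,0,0],[0,0,0],[0,0,0],[0,0,0],[0,0,0]])

```text
clock: 20.15
position: [0.5005, -0.2955, 0.0958]
tool_rot: [-3.141, -0.0, 1.194]
force: [-0.5, 0.0, -0.5]
grip_width: 0.0515
```

```bash
python3 - <<'E'
from h import *
s=bot.observe();print(s["position"],s["force"],s["grip_width"])
def crop(n,p):
    b=grab_frame(n);u,v=proj(calibration(n),p).astype(int);u=max(u,50);return cv2.resize(b[v-50:v+50,u-50:u+50],(400,400),interpolation=cv2.INTER_CUBIC)
cv2.imwrite("pics/g5.png",np.hstack([crop("scene",[.5,-.295,.08]),crop("side",[.5,-.295,.08])]))
E
```

```text
[ 0.50053899 -0.29553762  0.09584099] [-0.48934025  0.01063354 -0.46709048] 0.05146135365307379
```

View pics/g5.png

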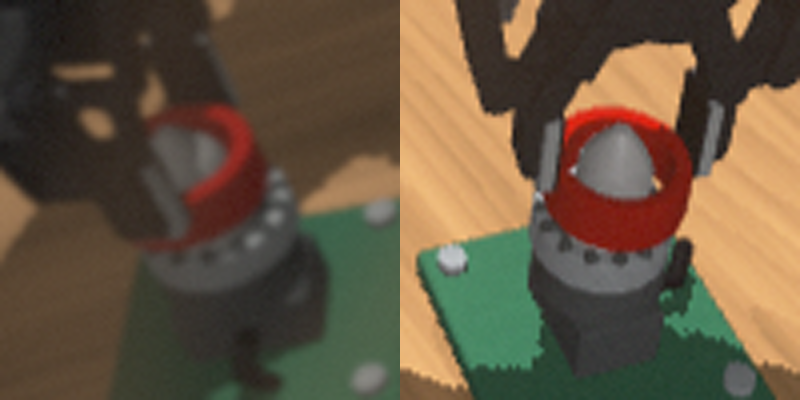

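The spacer is around the shaft, level, about 10 mm above the bearing, with no contact force. Releasing and retreating upward, then a final look.

Call:
move_arm(jaw=[80,40,0,0,0], dp=[[0,0,0],[0,0,0],[0,0,0],[0,0,0],[0,0,0]], rotation=[[0,0,0],[0,0,0],[0,0,0],[0,0,0],[0,0,0]])

```text
clock: 20.88
position: [0.5007, -0.2956, 0.0961]
tool_rot: [3.142, 0.0, 1.194]
force: [0.0, 0.7, 1.1]
grip_width: 0.0854
```

Call:
move_arm(jaw=[0,0,0,0,0,0,0,0], dp=[[0,0,-0.01],[0,0,-0.03],[0,0,-0.03],[0,0,-0.03],[0,0,-0.03],[0,0,-0.03],[0,0,-0.02],[0,0,0]], rotation=[[0,0,0],[0,0,0],[0,0,0],[0,0,0],[0,0,0],[0,0,0],[0,0,0],[0,0,0]])

```text
clock: 21.88
position: [0.501, -0.2957, 0.2411]
tool_rot: [3.14, -0.0, 1.194]
force: [-0.1, -0.1, -0.2]
grip_width: 0.0854
```

```bash
python3 - <<'E'
from h import *
s=bot.observe();print(s["position"],s["force"],s["clock"])
def crop(n,p):
    b=grab_frame(n);u,v=proj(calibration(n),p).astype(int);u=max(u,50);return b,cv2.resize(b[v-50:v+50,u-50:u+50],(400,400),interpolation=cv2.INTER_CUBIC)
a,ca=crop("scene",[.5,-.295,.08]);b,cb=crop("side",[.5,-.295,.08]);cv2.imwrite("pics/g6.png",np.hstack([ca,cb]))
# red on the shaft: expected silhouette bottom/top from z .076/.098 in side view
c=calibration("side");h=cv2.cvtColor(b,cv2.COLOR_BGR2HSV);m=(((h[...,0]<6)|(h[...,0]>172))&(h[...,1]>140))
u,v=proj(c,[.5005,-.295,.087]).astype(int);ys,xs=np.nonzero(m[v-30:v+30,u-30:u+30]);print("red rows",ys.min()+v-30,ys.max()+v-30,"cols",xs.min()+u-30,xs.max()+u-30)
t=np.linspace(0,2*np.pi,60);P=lambda z:np.array([proj(c,[.5005+.027*np.cos(a),-.295+.027*np.sin(a),z]) for a in t])
print("expect rows",P(.098)[:,1].min(),P(.076)[:,1].max(),"cols",P(.087)[:,0].min(),P(.087)[:,0].max())
old=cv2.imread("pics/scene0.png").astype(int);print("locknut patch diff",np.abs(a.astype(int)-old)[188:216,284:316].mean())
E
```

```text
[ 0.50099815 -0.29572763  0.24106739] [-0.09831916 -0.1260478  -0.17634971] 21.875
red rows 271 305 cols 371 407
expect rows 268.3804494872074 305.4904536584542 cols 369.3323200187265 405.3833746888832
locknut patch diff 1.5379464285714286
```

View pics/g6.png

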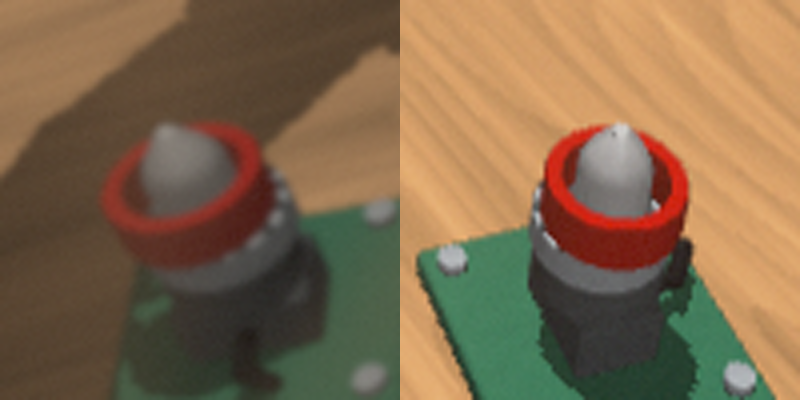

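The spacer sits on the bearing, shifted a few mm sideways within its slack. I'll check numerically that it lies flat, by comparing its outline in both views with a flat ring at z = 76–98 mm.

```bash
python3 - <<'E'
from h import *
t=np.linspace(0,2*np.pi,120);ctr=np.array([.5005,-.295,.087]);D={}
for n in("scene","side"):
    c=calibration(n);b=grab_frame(n);h=cv2.cvtColor(b,cv2.COLOR_BGR2HSV);m=(((h[...,0]<8)|(h[...,0]>170))&(h[...,1]>110)).astype(np.uint8)
    u,v=proj(c,ctr).astype(int);w=np.zeros_like(m);cv2.circle(w,(int(u),int(v)),32,1,-1)
    cs,_=cv2.findContours(m*w,cv2.RETR_EXTERNAL,cv2.CHAIN_APPROX_NONE);D[n]=(c,cv2.convexHull(max(cs,key=cv2.contourArea)))
def ell(h):
    mm=cv2.moments(h);th=.5*np.arctan2(2*mm['mu11'],mm['mu20']-mm['mu02']);return np.array([mm['m10'],mm['m01']])/mm['m00'],mm['m00'],np.degrees(th),cv2.boundingRect(h.astype(np.float32))
o={n:ell(D[n][1]) for n in D}
L=[(ray(D[n][0],*o[n][0],0.),ray(D[n][0],*o[n][0],.2)) for n in D]
(a,a2),(b,b2)=L;k=np.linalg.lstsq(np.c_[a2-a,b-b2],b-a,rcond=None)[0];p,q=a+(a2-a)*k[0],b+(b2-b)*k[1];C=(p+q)/2;print("centre",C,"gap",np.linalg.norm(p-q))
for n in D:
    P=np.array([proj(D[n][0],[C[0]+.027*np.cos(x),C[1]+.027*np.sin(x),z]) for z in(.076,.098) for x in t],np.float32)
    e=ell(cv2.convexHull(P));print(n,"seen",o[n],"flat",e)
E
```

```text
centre [ 0.50045945 -0.29866689  0.08698378] gap 0.0010841353582820277
scene seen (array([116.72340112, 243.21102269]), 1131.0, np.float64(-19.30769683761631), (95, 226, 43, 36)) flat (array([116.01259925, 243.85943607]), 1291.9558302802616, np.float64(-16.461395366920033), (93, 224, 46, 39))
side seen (array([389.06347687, 288.29409888]), 1045.0, np.float64(29.475756223694464), (371, 271, 37, 36)) flat (array([388.88668111, 288.48817076]), 1143.4024922284298, np.float64(38.705486678025096), (370, 269, 39, 39))
```

The centre height measures 87.0 mm against an expected 87 mm. The outline matches a flat ring to within the 1–2 px mask margin. Handing in.

```bash
python3 - <<'E'
from h import *
print(workorder.job_done(),bot.observe()["clock"])
E
```

```text
the job is handed in; nothing more can be done
the job is handed in; nothing more can be done
```

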